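# Balance the lamp boom on its stand

## Task

Mount the inspection-lamp boom on its stand. First try its balance: lift it about a finger's breadth off the desk, set it back down flat and let go, then take it again at the point where it hangs level. Lower it into both forks of the tipping red yoke, lamp on the reader's side, so that it lies level there by itself once you let go; never drop the boom or let it tip steeply, and leave the tube rack, strip tube and sample jar where they stand.

Things in the scene. Friction and masses are not known exactly. Their poses are not given: they have to be found in the camera images.
- boom: Lamp boom, a loose rigid bar 515 mm long: a square 16 mm aluminium tube, bare from x = -188 to +204 mm, with a counterweight and a lamp on its ends. Origin on the tube's axis at mid-tube, 22 mm above the desk when lying; x along the tube to the lamp, z up. Mass 0.45 to 0.9 kg. Its balance point is unknown: between x = -30 and +125 mm. Gripped lightly, or far off balance, it tips in the fingers.
- lamp_center (a point): Centre of the white lamp head with a red band, a disc 70 mm across and 44 mm high at the boom's +x end (252 mm from the boom's origin).
- weight_center (a point): Centre of the dark steel counterweight, a cylinder 44 mm across and 40 mm long round the boom's -x end (208 mm from the boom's origin).
- stand: Boom stand fixed to the desk: grey base plate 120 x 110 x 12 mm, steel column, and a steel clevis 42 mm across (black knob on its -y side, to 42 mm from the axis) that carries the red yoke. Origin on the desk under the base plate's centre; z up, x along the yoke towards the reader. The yoke's pivot axis runs along y, 160 mm straight above the origin.
- yoke (a joint): Tip of the red yoke on its friction pivot, rad: 0 level, positive when its end on the reader's side (+x of the stand) is low, stops at -0.2 and 0.2. Found tipped. Friction moment 0.08 N m, no spring: it stays where it is left unless what lies on it is out of balance by more than that (about 10 mm of boom), then it tips to its stop (far off, the boom topples).
- yoke_seat (a point): Where the tube's axis lies when seated, midway between the yoke's two forks; 42 mm from the pivot, so 202 mm above the desk when level. x along the yoke to the reader, z up. Forks: 14 mm long, centred 40 mm either side, U slots 20 mm wide, open and flared at the top, lips 18 mm above this point. Between them 66 mm is free for fingers, down to a 24 mm wide bridge 36 mm below.
- reader: Test-strip reader, a fixed steel, red and blue bench unit 130 x 90 x 54 mm with a red display, beside the stand, about 200 mm from the column on the +x side of the stand. Origin under its centre. The mounted lamp hangs above it.
- rack: White foam tube rack 110 x 150 x 30 mm with a few capped tubes, 66 mm high over all, loose. Origin under its centre. Leave alone.
- strip_tube: White strip tube with a green label, 32 mm across, 85 mm high, loose, upright. Origin under its centre. Leave alone.
- sample_jar: Clear sample jar with a red cap, 48 mm across, 75 mm high, loose, upright. Origin under its centre. Leave alone.
Mind the look-alikes: they are no part of the job. Of the things that look like the stand, the largest one is meant.

How it is judged:
By the outcome, as a careful person would: the job done as asked, in the order asked, and still so for the second after the job is handed in, with the robot touching nothing.
It also fails if it takes over 64 s, if anything falls off the work surface, if the arm or the gripper's body presses on something with over 40 N, if the wrist force passes 120 N, or if a joint passes its speed limit or range.

## Robot

A 6-joint arm with a two-finger parallel gripper is mounted at the origin on the work surface. World frame = base frame: x ahead of the robot, y to its left, z up, the work surface at z = 0. Lengths are in mm, angles in rad, forces in N, time in s.
With the tool pointing down it reaches from about 350 to 875 mm from the base axis. Payload 4.2 kg.
Tool frame: the origin (TCP) lies at the very end of the fingers, on their centre line; the grasp point (between the pads) lies 19 mm behind it; z points along the fingers, y is the direction in which the jaws open and shut (so a half turn about z gives the same grasp; the last joint's range is limited). The gripper opens to 85 mm and grips with 20 to 120 N. Pads are 22 mm wide; open, the fingers measure 114 mm over their backs; the gripper's body (76 mm by 85 mm) begins 54 mm behind the grasp point. The pads swing forward as they close: fully open they stand 13 mm farther back than shut.
Start: joints at [-0.851, 0.385, 0.008, 0, -1.194, -0.259], TCP at [277.927, -559.782, 231.312] pointing down, gripper open.
Joint ranges: [-3.14, 3.14], [-1.21, 2.06], [-1.07, 1.41], [-3.16, 2.05], [-2.99, -0.16], [-3.1, 3.1]. Speed limits (rad/s): [2.79, 2.79, 3.14, 3.14, 3.14, 3.14].

## Interface

Orientations are given as a unit quaternion [x, y, z, w].
In Python, from bench import telemetry, eyes, arm gives the robot as it stands. The module is installed in compiled form; this text tells all that it offers.
- The arm moves only by the tool move_arm, never from a script. Its argument "deltas" is text: rows parted by semicolons, each of 6 numbers parted by spaces: the shift along the tool's x, y, z in cm, then the turn, a rotation vector about the tool's x, y, z in rad. A call has 1 to 12 rows; each row shifts and turns the commanded pose from where the row before left it, along the tool's axes as they then stand; what a row does not reach is not made up. A row lasts 1/8 s, in which the tool goes at most 62.5 mm and 10.7 degrees, less where a joint would pass 70% of its speed; a pose out of reach is approached as far as the arm can. A call is refused whole if a number of a shift passes 6.25 or a number of a turn 0.188, either way. A call with a gripper value outside its range is refused whole. "grip" is the finger opening in cm, from 0 to 8.54, set as the call begins (left out, the last holds). The fingers move at their own pace and stop on an object; the grip force is fixed at half the most. Time passes only in rows, so rows that do not move let the fingers close. It gives the time, the measured TCP pose, the force and the opening at its end, in the units of the state.
- telemetry.read_state(): the state, without advancing time (a new reading comes with each control period).
- eyes.get_image(name): name is "scene" or "top" or "wrist"; returns a dict with "pixels" (480x640x3 uint8, blue, green, red), "range_z" (480x640 float32, mm along the optical axis (not along the pixel's ray), 0 where there is no reading), "fx", "fy", "cx", "cy" (pixels), "origin" and "orientation" of the camera in the world; the wrist camera has in their place "tool_from_camera" (4x4, takes a point from camera to tool coordinates, whose origin is the TCP and whose axes are the flange's). Camera axes: x right, y up, looking along -z (the intrinsics and any distortion apply to the point x, -y, -z); pixel columns grow to the right and rows downward; lengths in mm; the calibration is good to about 2 mm. A picture is of the moment at which its call begins: read the wrist's pose just before it.
- arm.job_done(): hands the job in, once; it reports no verdict.
Trained networks look in a picture, given as the dict that the camera call returned (one of the last four; its "shot" number tells which), for a name from the list of things; names that differ only in an ending like _2 or _b are one class to them, and where a whole thing is asked for, a point or a joint stands for the part that bears it (a point fixed in the world has none). Each returns a list of dicts, best first, with "p" (0 to 1); they miss things now and then, are a little off and sometimes report something else, mostly with a low value. They report only what shows in the picture. A call takes as long as a camera call. They do not tell look-alikes from the thing itself.
- eyes.boxes_of(picture, name): "point" ([x, y, z] in mm, in world coordinates, good to about 4 mm: the middle of the surface that is visible of it).
The state is a dict: "clock": time; "joints": joint angles; "joint_vel": joint speeds; "joint_efforts": joint torques, N m; "position": TCP position; "ee_rot": TCP orientation; "contact_force": force on the tool from outside, world axes, zero at the start; "wrist_torque": the same for the moment, N m; "gripper_width": finger opening in mm.
Only numpy, scipy, OpenCV 4.12 (cv2) and the standard library are available. Lean on these libraries where they do the work, as an engineer would, in place of code of your own. Each camera call takes 0.05 s, during which the arm holds its last target.

## Working session

There is one attempt and no reset: what is moved stays moved. The work goes in short steps, Python scripts to look and compute and a tool call to move; the robot and the scene stay as the last step left them, time stands still between calls to the robot, and variables do not carry over. Pictures are saved under pics/ and viewed, and the job is handed in when it is done.

Besides the shell and the picture viewer there is one more tool, called after ">>>" by a JSON object that holds its "api" and its "payload", one argument or row to a line. move_arm: Moves the arm, as the interface text tells. Its arguments: {"type":"object","properties":{"deltas":{"type":"string"},"grip":{"type":"number"}},"required":["deltas"]}

```bash
mkdir -p pics; cat > h.py <<'E'
import numpy as np, cv2
from scipy.spatial.transform import Rotation as R
from bench import telemetry, eyes, arm
def shot(n,f=None):
    s=telemetry.read_state(); d=eyes.get_image(n)
    if f: cv2.imwrite('pics/'+f,d['pixels'])
    return d,s
def cam(d,s=None):
    if 'origin' in d: 
        return R.from_quat(d['orientation']).as_matrix(), np.array(d['origin'])
    T=np.array(d['tool_from_camera']); Rt=R.from_quat(s['ee_rot']).as_matrix()
    return Rt@T[:3,:3], Rt@T[:3,3]+np.array(s['position'])
def cloud(d,s=None):
    Rm,o=cam(d,s); z=d['range_z']; v,u=np.mgrid[0:480,0:640]
    P=np.stack([(u-d['cx'])/d['fx']*z,-(v-d['cy'])/d['fy']*z,-z],-1)
    W=P@Rm.T+o; W[z<=0]=np.nan
    return W
def proj(d,p,s=None):
    Rm,o=cam(d,s); c=(np.array(p)-o)@Rm; return d['cx']+d['fx']*c[0]/-c[2], d['cy']-d['fy']*c[1]/-c[2]
E
python3 - <<'E'
from h import *
s=telemetry.read_state(); print(s)
for n in ['scene','top','wrist']:
    d,s=shot(n,n+'0.png')
    print(n,[k for k in d], d['fx'],d['cx'],d['cy'],d.get('origin'),d.get('orientation'),d.get('tool_from_camera'))
    np.savez('pics/'+n+'0.npz',W=cloud(d,s),p=d['pixels'])
    if n!='wrist':
      for k in ['boom','lamp_center','weight_center','stand','yoke','reader','rack','strip_tube','sample_jar']:
        for b in eyes.boxes_of(d,k): print(k,round(b['p'],2),np.round(b['point']),np.round(proj(d,b['point'])))
E
```

```text
{'clock': 0.0, 'joints': array([-8.51385979e-01,  3.85552271e-01,  6.61221341e-03, -5.10866056e-04,
       -1.19401802e+00, -2.58609322e-01]), 'joint_vel': array([-1.44408756e-03, -9.30481936e-06, -1.43550737e-04, -4.82341104e-04,
        2.33362310e-05, -2.75353883e-04]), 'joint_efforts': array([-9.87786893e-05, -3.92291987e+01,  1.88403761e+01,  4.18612272e+00,
       -4.57141141e-03, -3.25740928e-06]), 'position': array([ 277.67236836, -559.26406621,  230.21709755]), 'ee_rot': array([-2.28275583e-01,  9.73595929e-01,  1.06572069e-03, -2.98154726e-04]), 'contact_force': array([-0.70004345,  0.08077168, -0.84203976]), 'wrist_torque': array([-0.01182803,  0.04037596,  0.00708871]), 'gripper_width': 85.38667669300202}
scene ['pixels', 'range_z', 'fx', 'fy', 'cx', 'cy', 'origin', 'orientation', 'shot'] 577.113579839974 323.01529627992267 240.99387180670203 [1250.90283943  -34.83406266 1036.18284507] [0.23106369 0.22409051 0.66305221 0.67583636] None
boom 0.75 [455.  95.  28.] [372. 233.]
lamp_center 0.83 [456.  94.  31.] [372. 232.]
weight_center 0.88 [462.  98.  32.] [374. 234.]
stand
[... 890 characters left out ...]
0.66 [660. -33. 162.] [326. 179.]
yoke 0.64 [786. 324. 140.] [168. 129.]
yoke 0.57 [311. 184. 136.] [227. 341.]
reader 0.95 [682. 172.  54.] [239. 182.]
rack 0.97 [ 675. -326.   32.] [448. 185.]
strip_tube 0.74 [777.  36.  78.] [296. 140.]
sample_jar 0.68 [ 679. -328.   32.] [449. 184.]
wrist ['pixels', 'range_z', 'fx', 'fy', 'cx', 'cy', 'tool_from_camera', 'shot'] 343.6664823182758 324.08253232354707 240.218246273511 None None [[-3.90934125e-04  9.44832657e-01  3.27553197e-01  8.43447901e+01]
 [ 9.99999873e-01  4.73045766e-04 -1.71010431e-04 -9.21779267e-01]
 [-3.16523893e-04  3.27553089e-01 -9.44832723e-01 -1.42573239e+02]
 [ 0.00000000e+00  0.00000000e+00  0.00000000e+00  1.00000000e+00]]
```

View pics/scene0.png

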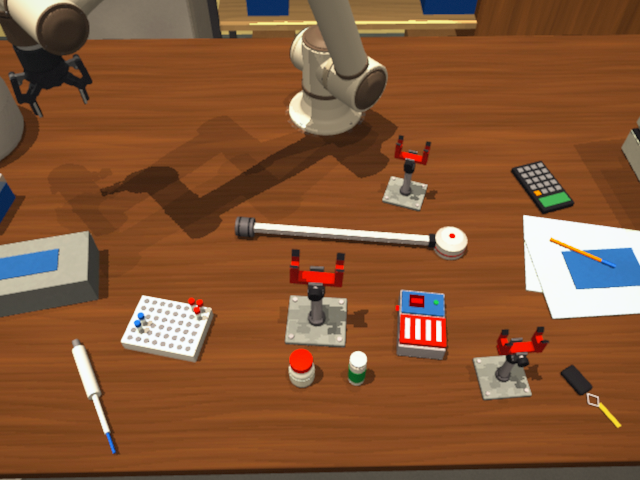

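View pics/top0.png

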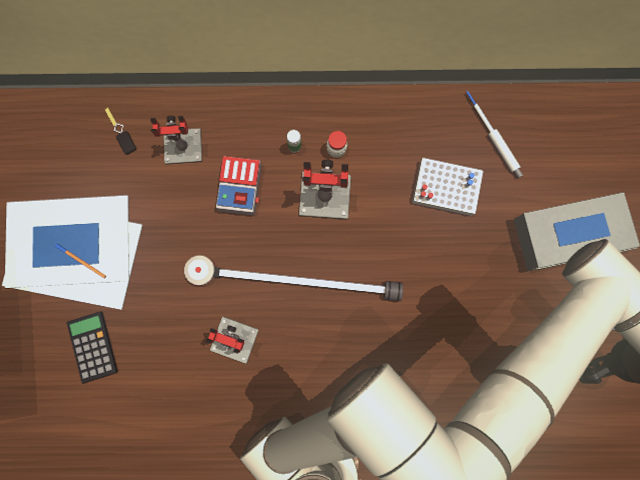

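Stand candidates in the scene view are (316,320), (502,377) and (405,193). The one at (316,320) has the largest base plate and the reader beside it on its +y side. I'll check a crop and measure.

```bash
python3 - <<'E'
from h import *
A=np.load('pics/scene0.npz'); T=np.load('pics/top0.npz')
p=A['p']; c=cv2.resize(p[220:400,220:480],None,fx=3,fy=3,interpolation=cv2.INTER_CUBIC); cv2.imwrite('pics/crop1.png',c[:540,:780])
p=T['p']; c=cv2.resize(p[140:310,170:420],None,fx=3.2,fy=3.2,interpolation=cv2.INTER_CUBIC)[:,:800]; cv2.imwrite('pics/crop2.png',c)
for nm,D in (('scene',A),('top',T)):
    W=D['W'];q=D['p'].astype(int)
    red=(q[...,2]>120)&(q[...,1]<60)&(q[...,0]<60)
    for c,r in (((660,-33),70),((790,319),60),((315,183),60)):
        near=(np.hypot(W[...,0]-c[0],W[...,1]-c[1])<r+60)
        m=near&(W[...,2]>100)&red
        P=W[m]
        if len(P)<10: print(len(P)); continue
        # extents along PCA
        C=P-P.mean(0); w,v=np.linalg.eigh(C.T@C); print(nm,c,len(P),P.mean(0).round(1),'ax',v[:,2].round(3),'ext',np.ptp(C@v[:,2]).round(1),P.min(0).round(),P.max(0).round())
        b=near&(W[...,2]>7)&(W[...,2]<18); b&=(abs(q[...,0]-q[...,2])<25)
        B=W[b]; rect=cv2.minAreaRect(B[:,:2].astype(np.float32)); print('  base',rect)
    # boom: bright, low
    m=(W[...,0]>380)&(W[...,0]<560)&(W[...,1]>-250)&(W[...,1]<330)&(W[...,2]>12)&(W[...,2]<60)
    P=W[m]; print('boom all',len(P),P.min(0).round(),P.max(0).round())
    tube=m&(q.min(-1)>140)&(W[...,2]>22)&(W[...,2]<38); P=W[tube]; P=P[P[:,1]<130]
    for i in range(3):
        f=np.polyfit(P[:,1],P[:,0],1); r=P[:,0]-np.polyval(f,P[:,1]); P=P[abs(r)<9]
    print('tube',len(P),'x=%.4f y + %.1f'%tuple(f),P.min(0).round(1),P.max(0).round(1),np.median(P[:,2]),r.std())
    M=W[m]; d=np.array([f[0],1])/np.hypot(f[0],1); t=M[:,:2]@d; print('extent along',t.min(),t.max(),d)
E
```

```text
scene (660, -33) 517 [663.2 -30.5 171.7] ax [-0.094 -0.995  0.01 ] ext 93.9 [646. -78. 159.] [685.  17. 221.]
  base ((665.0853881835938, -32.495391845703125), (115.39533996582031, 105.71601104736328), 85.2396240234375)
scene (790, 319) 366 [790.8 320.7 133.9] ax [ 0.091 -0.993  0.078] ext 75.7 [772. 282. 123.] [806. 358. 168.]
  base ((792.455810546875, 322.06787109375), (233.46832275390625, 85.02761840820312), 89.91675567626953)
scene (315, 183) 173 [316.1 185.1 130.6] ax [-0.35  -0.937 -0.008] ext 72.7 [296. 147. 121.] [339. 223. 163.]
  base ((323.7969665527344, 188.37936401367188), (69.47770690917969, 85.20852661132812), 59.72378158569336)
boom all 2928 [ 406. -211.   12.] [515. 301.  48.]
tube 809 x=0.1116 y + 448.6 [ 421.9 -169.9   22.1] [470.3 129.7  36.6] 29.181091170157856 4.765557802959789
extent along -161.91239469604437 353.29315431558484 [0.1109066  0.99383083]
top (660, -33) 69 [660.9 -36.8 168.8] ax [-0.121 -0.985 -0.119] ext 97.3 [647. -77. 154.] [676.  16. 196.]
  base ((684.9942016601562, -26.574874877929688), (132.1924591064453, 164.5164337158203), 87.45476531982422)
top (790, 319) 35 [790.1 320.6 139.6] ax [ 0.004 -0.997  0.079] ext 70.9 [776. 285. 122.] [799. 356. 168.]
  base ((784.84814453125, 355.4154052734375), (84.07767486572266, 162.09674072265625), 3.8482987880706787)
top (315, 183) 30 [314.  183.5 137.2] ax [ 0.345  0.938 -0.025] ext 71.9 [295. 151. 112.] [331. 223. 163.]
  base ((312.934326171875, 186.51063537597656), (91.45835876464844, 83.5136947631836), 69.84673309326172)
boom all 2329 [ 402. -209.   12.] [510. 303.  53.]
tube 826 x=0.1121 y + 445.8 [ 421.1 -167.9   22. ] [468.5 128.8  36.8] 28.51364615760781 4.557393294101998
extent along -159.74440096760242 354.47841692371003 [0.11142597 0.99377274]
```

View pics/crop1.png

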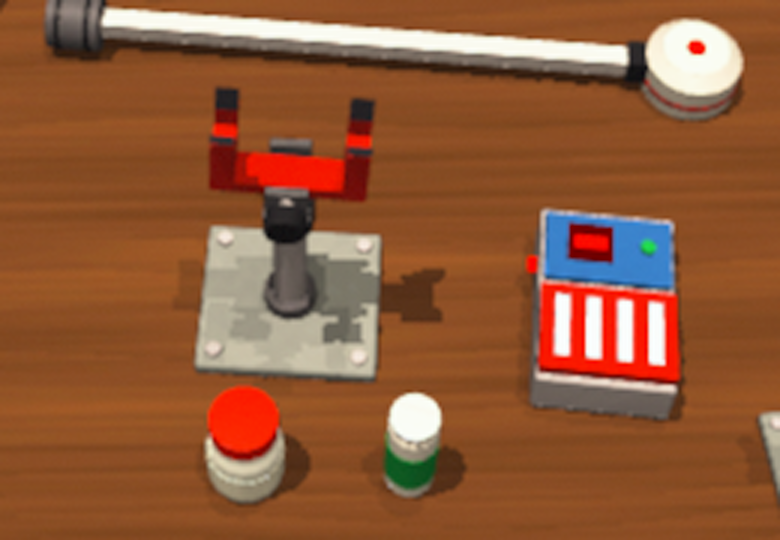

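View pics/crop2.png

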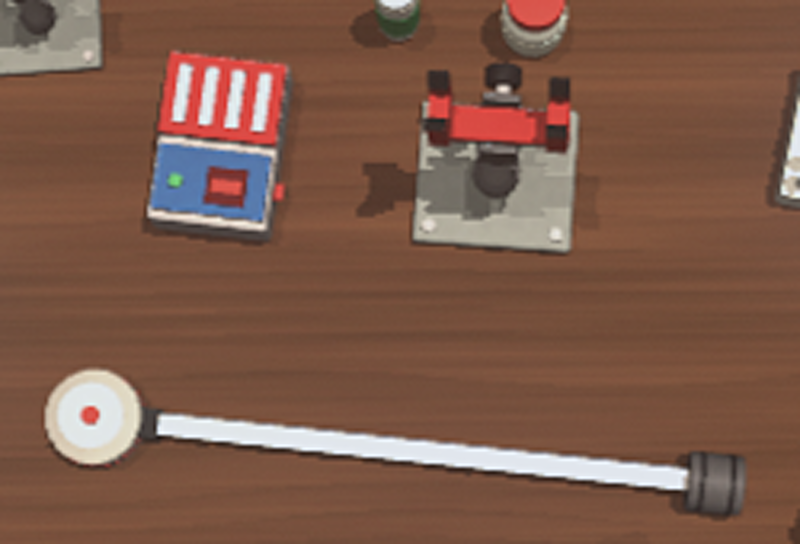

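Confirmed: the centre stand at (316,320), base ≈115×106 mm with the reader beside it, is the real one. The lamp is at +y, the counterweight at -y, and the boom's origin is near (448,17). First I move above the boom's middle.

```bash
cat >> h.py <<'E'
def delta(tgt,xdir=None):
    """net shift in current tool frame (cm) and yaw turn"""
    s=telemetry.read_state(); Rm=R.from_quat(s['ee_rot']).as_matrix()
    d=(np.array(tgt)-s['position'])@Rm/10
    out=None
    if xdir is not None:
        z=np.array([0,0,-1.]); x=np.array([xdir[0],xdir[1],0]);x/=np.linalg.norm(x); y=np.cross(z,x)
        T=np.stack([x,y,z],1); out=R.from_matrix(Rm.T@T).as_rotvec()
    print('t %.2f pos'%s['clock'],np.round(s['position'],1),'shift cm',d.round(2),'rot',None if out is None else out.round(3),'w %.1f'%s['gripper_width'],'F',s['contact_force'].round(2),'M',s['wrist_torque'].round(3))
E
python3 -c "
from h import *
delta([454,63,180],(-.111,-.994))"
```

```text
t 1.05 pos [ 277.9 -559.8  231.3] shift cm [-43.46  47.96   5.13] rot [ 0.    -0.    -0.999] w 85.0 F [-1.15 -0.19 -0.05] M [-0.035  0.022  0.001]
```

>>> {"api": "move_arm", "payload": {
  "deltas": "-3.62 4.0 0.43 0 0 0;-3.62 4.0 0.43 0 0 0;-3.62 4.0 0.43 0 0 0;-3.62 4.0 0.43 0 0 0;-3.62 4.0 0.43 0 0 0;-3.62 4.0 0.43 0 0 0;-3.62 4.0 0.43 0 0 0;-3.62 4.0 0.43 0 0 0;-3.62 4.0 0.43 0 0 0;-3.62 4.0 0.43 0 0 0;-3.62 4.0 0.43 0 0 0;-3.62 4.0 0.43 0 0 0"
}}

```text
clock: 2.55
position: [453.9, 65.3, 180.0]
ee_rot: [-0.229, 0.974, 0.0, 0.001]
contact_force: [1.5, 0.2, -0.0]
gripper_width: 85.4
```

>>> {"api": "move_arm", "payload": {
  "deltas": "0 0 0 0 0 -0.167;0 0 0 0 0 -0.167;0 0 0 0 0 -0.167;0 0 0 0 0 -0.167;0 0 0 0 0 -0.167;0 0 0 0 0 -0.164;0 0 0 0 0 0;0 0 0 0 0 0"
}}

```text
clock: 3.55
position: [453.6, 63.3, 179.8]
ee_rot: [-0.666, 0.746, -0.0, 0.0]
contact_force: [-0.2, 0.4, -1.0]
gripper_width: 85.7
```

```bash
python3 - <<'E'
from h import *
delta([454,63,180],(-.111,-.994))
for n in ['wrist','top','scene']:
    d,s=shot(n,n+'1.png'); W=cloud(d,s); q=d['pixels'].astype(int)
    np.savez('pics/'+n+'1.npz',W=W,p=d['pixels'])
    t=(W[...,2]>27)&(W[...,2]<33)&(abs(W[...,0]-(447+.1118*W[...,1]))<14)&(W[...,1]>-150)&(W[...,1]<200)
    P=W[t]
    if len(P)<50: print(n,len(P)); continue
    for i in range(4):
        f=np.polyfit(P[:,1],P[:,0],1); r=P[:,0]-np.polyval(f,P[:,1]); P=P[abs(r-np.median(r))<9]
    print(n,len(P),f,np.percentile(r,[2,50,98]),np.median(P[:,2]),P[:,1].min(),P[:,1].max())
E
```

```text
t 3.55 pos [453.6  63.3 179.8] shift cm [ 0.03 -0.04 -0.02] rot [-0.     0.    -0.002] w 85.7 F [-0.24  0.42 -0.95] M [-0.056 -0.002 -0.006]
wrist 6612 [1.12839265e-01 4.47757243e+02] [-7.67119181  0.07342469  7.65883176] 30.019248893622205 -104.71948847813847 199.93489569207054
top 362 [1.10548581e-01 4.45108663e+02] [-7.58237444 -0.18213486  7.94556048] 29.334326798176903 -148.87445075573046 55.307095720425416
scene 814 [1.13763416e-01 4.48060718e+02] [-8.46332434 -0.07636979  8.23212978] 29.619512153844653 -149.58694662022882 199.66516713931293
```

View pics/wrist1.png

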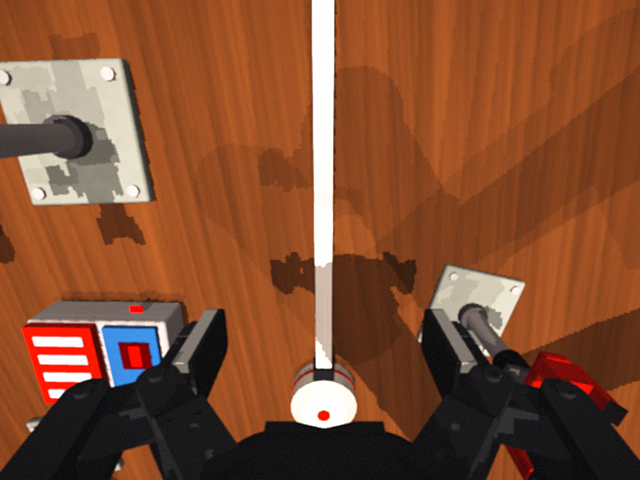

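The tube is centred in the wrist view (column ≈323), with the lamp at (323,400). I descend and grip at boom x≈47.

>>> {"api": "move_arm", "payload": {
  "deltas": "0 -0.12 4 0 0 0;0 0 5 0 0 0;0 0 4.5 0 0 0;0 0 2.5 0 0 0;0 0 1.4 0 0 0;0 0 0 0 0 0;0 0 0 0 0 0",
  "grip": 5
}}

```text
clock: 4.58
position: [455.4, 63.4, 6.3]
ee_rot: [-0.667, 0.745, -0.0, 0.001]
contact_force: [0.5, -0.4, -0.7]
gripper_width: 49.5
```

```bash
cat > avg.py <<'E'
from h import *
S=[]
for i in range(5):
    d=eyes.get_image('wrist'); s=telemetry.read_state(); S.append(np.r_[s['contact_force'],s['wrist_torque']])
S=np.array(S); print('t',s['clock'],np.round(s['position'],1),np.round(s['ee_rot'],4),'w %.1f'%s['gripper_width']); print('mean',S.mean(0).round(3),'sd',S.std(0).round(3))
E
python3 avg.py
```

```text
t 4.825 [455.2  63.4   6.3] [-6.668e-01  7.453e-01 -2.000e-04  7.000e-04] w 50.3
mean [ 0.118  0.028 -0.059  0.017  0.005 -0.007] sd [0.247 0.418 0.545 0.025 0.014 0.021]
```

>>> {"api": "move_arm", "payload": {
  "deltas": "0 0 0 0 0 0;0 0 0 0 0 0;0 0 0 0 0 0;0 0 0 0 0 0;0 0 0 0 0 0;0 0 0 0 0 0;0 0 0 0 0 0;0 0 0 0 0 0",
  "grip": 0.5
}}

```text
clock: 5.82
position: [454.8, 63.2, 6.1]
ee_rot: [-0.667, 0.745, -0.0, 0.0]
contact_force: [-2.0, 0.5, 4.6]
gripper_width: 15.0
```

```bash
python3 avg.py
```

```text
t 6.075 [454.8  63.2   6.1] [-6.668e-01  7.452e-01 -0.000e+00  1.000e-04] w 15.0
mean [-2.219  0.357  5.234  0.131  0.487 -0.066] sd [0.449 0.587 0.52  0.029 0.029 0.025]
```

>>> {"api": "move_arm", "payload": {
  "deltas": "0 0 -0.2 0 0 0;0 0 -0.2 0 0 0;0 0 -0.2 0 0 0;0 0 0 0 0 0;0 0 0 0 0 0"
}}

```text
clock: 6.7
position: [454.7, 63.1, 11.6]
ee_rot: [-0.667, 0.745, 0.0, -0.0]
contact_force: [0.0, 1.1, -5.3]
gripper_width: 14.7
```

```bash
python3 avg.py; cat > tilt.py <<'E'
from h import *
import sys
# boom tilt from scene/top clouds
def tilt(n,f=None,x0=447.5,k=.1125,ylo=-300,yhi=330,zr=(5,400),show=True):
    d,s=shot(n,f); W=cloud(d,s); q=d['pixels'].astype(int)
    t=(abs(W[...,0]-(x0+k*W[...,1]))<9)&(q.min(-1)>120)&(W[...,2]>zr[0])&(W[...,2]<zr[1])&(W[...,1]>ylo)&(W[...,1]<yhi)
    P=W[t]
    return P
if __name__=='__main__':
    for n in ['scene']:
        P=tilt(n,sys.argv[1] if len(sys.argv)>1 else None)
        P=P[P[:,1]<200]
        for y in range(-180,200,40):
            m=abs(P[:,1]-y)<20
            if m.sum()>8: print(y,m.sum(),np.percentile(P[m,2],[50,85]).round(1))
E
python3 tilt.py lift1.png
```

```text
t 6.95 [454.7  63.1  11.7] [-6.668e-01  7.453e-01  0.000e+00 -1.000e-04] w 14.9
mean [ 3.130e-01  5.300e-02 -5.526e+00  2.170e-01 -1.600e-02 -2.000e-03] sd [0.599 0.317 0.716 0.02  0.037 0.032]
-180 35 [34.3 43.7]
-140 107 [33.8 35.7]
-100 112 [33.9 36. ]
-60 109 [33.8 35.7]
-20 111 [34.5 36.5]
20 112 [34.9 36.6]
60 31 [35.5 36.6]
100 199 [328.  339.6]
140 185 [321.1 332. ]
180 98 [35.4 37.7]
```

>>> {"api": "move_arm", "payload": {
  "deltas": "0 0 -0.3 0 0 0;0 0 -0.3 0 0 0;0 0 -0.3 0 0 0;0 0 -0.2 0 0 0;0 0 0 0 0 0;0 0 0 0 0 0"
}}

```text
clock: 7.75
position: [454.7, 63.2, 22.7]
ee_rot: [-0.667, 0.745, 0.0, -0.0]
contact_force: [-0.5, -0.5, -5.7]
gripper_width: 15.2
```

```bash
python3 avg.py;python3 avg.py; python3 tilt.py lift2.png
```

```text
t 8.0 [454.7  63.2  22.6] [-6.668e-01  7.452e-01  0.000e+00 -1.000e-04] w 14.8
mean [ 1.590e-01  4.300e-02 -5.437e+00  2.230e-01 -4.000e-03  1.000e-03] sd [0.721 0.285 0.65  0.04  0.045 0.026]
t 8.25 [454.8  63.2  22.7] [-0.6668  0.7452  0.     -0.    ] w 15.0
mean [-5.600e-02  4.950e-01 -5.381e+00  2.210e-01 -2.400e-02 -1.000e-03] sd [0.462 0.442 0.092 0.027 0.019 0.022]
-180 36 [44.9 56.4]
-140 110 [44.2 46.9]
-100 111 [44.9 47.4]
-60 117 [45.1 46.5]
-20 113 [45.6 47.4]
20 116 [45.5 47.4]
60 27 [46.3 47.7]
100 202 [338.9 351.7]
140 187 [331.9 342.5]
180 107 [47.  48.6]
```

Whole boom is clear, mass ≈0.55 kg, and the moment puts its balance ≈39 mm toward the counterweight. I set it down flat and let go.

>>> {"api": "move_arm", "payload": {
  "deltas": "0 0 0.3 0 0 0;0 0 0.3 0 0 0;0 0 0.3 0 0 0;0 0 0.3 0 0 0;0 0 0.2 0 0 0;0 0 0.15 0 0 0;0 0 0.1 0 0 0;0 0 0 0 0 0;0 0 0 0 0 0"
}}

```text
clock: 9.43
position: [454.8, 63.2, 6.3]
ee_rot: [-0.667, 0.745, -0.0, 0.0]
contact_force: [-0.2, 0.7, -5.2]
gripper_width: 14.9
```

```bash
python3 avg.py; python3 tilt.py
```

```text
t 9.675 [454.8  63.2   6.3] [-6.668e-01  7.452e-01 -0.000e+00  1.000e-04] w 14.9
mean [ 0.042  0.422 -4.502  0.107  0.011 -0.011] sd [0.414 0.417 0.68  0.013 0.02  0.013]
-180 37 [31.  40.9]
-140 117 [29.  31.2]
-100 111 [29.  31.6]
-60 112 [29.3 31.4]
-20 107 [29.5 31.6]
20 114 [29.3 31.9]
60 27 [29.4 31.2]
100 200 [322.6 335.1]
140 181 [314.4 326.5]
180 98 [29.6 31.4]
```

>>> {"api": "move_arm", "payload": {
  "deltas": "0 0 0.05 0 0 0;0 0 0.05 0 0 0;0 0 0 0 0 0;0 0 0 0 0 0"
}}

```text
clock: 10.22
position: [454.9, 63.2, 6.0]
ee_rot: [-0.667, 0.745, -0.0, 0.0]
contact_force: [-1.7, 0.3, 5.5]
gripper_width: 14.6
```

```bash
python3 avg.py
```

```text
t 10.475 [454.9  63.2   6.1] [-6.670e-01  7.451e-01 -1.000e-04  2.000e-04] w 15.0
mean [-2.943  0.483  5.409  0.147  0.802 -0.016] sd [0.216 0.298 0.274 0.018 0.017 0.029]
```

>>> {"api": "move_arm", "payload": {
  "deltas": "0 0 0 0 0 0;0 0 0 0 0 0;0 0 0 0 0 0;0 0 0 0 0 0;0 0 0 0 0 0;0 0 0 0 0 0",
  "grip": 5
}}

```text
clock: 11.22
position: [454.8, 63.2, 5.2]
ee_rot: [-0.667, 0.745, -0.0, -0.0]
contact_force: [-0.4, -0.2, -0.5]
gripper_width: 50.2
```

```bash
python3 avg.py; python3 tilt.py;  python3 - <<'E'
from h import *
d,s=shot('wrist','w2.png'); W=cloud(d,s)
t=(W[...,2]>27)&(W[...,2]<34)&(abs(W[...,0]-(447.7+.1128*W[...,1]))<14)&(W[...,1]>-200)&(W[...,1]<60)
P=W[t]; f=np.polyfit(P[:,1],P[:,0],1); print(len(P),f, np.polyval(f,[24,63]))
E
```

```text
t 11.475 [454.8  63.2   5.2] [-0.6668  0.7452  0.     -0.    ] w 50.0
mean [-0.314 -0.033 -0.031 -0.009  0.006  0.001] sd [0.112 0.591 0.285 0.031 0.02  0.036]
-180 37 [30.6 40.6]
-140 112 [29.2 31.7]
-100 110 [29.3 31.6]
-60 111 [29.3 31.5]
-20 107 [29.2 30.8]
20 108 [29.6 31.2]
60 24 [29.5 31.8]
100 200 [321.9 333.8]
140 182 [314.8 325. ]
180 99 [29.2 31.6]
15776 [1.10539498e-01 4.48275851e+02] [450.92879934 455.23983975]
```

>>> {"api": "move_arm", "payload": {
  "deltas": "1.0 0 -0.1 0 0 0;1.0 0 0 0 0 0;1.0 0 0 0 0 0;0.9 0 0 0 0 0;0 0 0 0 0 0;0 0 0 0 0 0"
}}

```text
clock: 12.32
position: [450.6, 24.4, 6.3]
ee_rot: [-0.667, 0.745, -0.0, 0.0]
contact_force: [-0.5, -0.2, -0.5]
gripper_width: 50.1
```

>>> {"api": "move_arm", "payload": {
  "deltas": "0 0 0 0 0 0;0 0 0 0 0 0;0 0 0 0 0 0;0 0 0 0 0 0;0 0 0 0 0 0;0 0 0 0 0 0;0 0 0 0 0 0",
  "grip": 0.5
}}

```text
clock: 13.2
position: [450.6, 24.7, 6.4]
ee_rot: [-0.667, 0.745, -0.0, 0.0]
contact_force: [-1.3, 2.8, 4.4]
gripper_width: 15.0
```

>>> {"api": "move_arm", "payload": {
  "deltas": "0 0 -0.2 0 0 0;0 0 -0.3 0 0 0;0 0 -0.4 0 0 0;0 0 -0.4 0 0 0;0 0 -0.3 0 0 0;0 0 0 0 0 0;0 0 0 0 0 0"
}}

```text
clock: 14.08
position: [450.4, 24.4, 22.2]
ee_rot: [-0.667, 0.745, 0.0, -0.0]
contact_force: [1.0, 0.2, -5.7]
gripper_width: 14.6
```

```bash
python3 avg.py; python3 avg.py; python3 tilt.py lift3.png
```

```text
t 14.325 [450.4  24.4  22.1] [-6.668e-01  7.453e-01  1.000e-04 -1.000e-04] w 14.7
mean [-2.45e-01 -1.45e-01 -5.41e+00  1.40e-02 -3.00e-03  1.30e-02] sd [0.308 0.456 0.178 0.015 0.03  0.019]
t 14.575 [450.5  24.4  22.2] [-0.6668  0.7452  0.     -0.    ] w 14.6
mean [ 0.359 -0.051 -5.672  0.014  0.012  0.008] sd [0.419 0.434 0.308 0.009 0.009 0.012]
-180 40 [46.8 56.9]
-140 113 [44.7 47.1]
-100 112 [45.1 46.9]
-60 116 [45.4 47.4]
-20 111 [44.8 46.9]
20 26 [45.4 46.6]
60 175 [341.9 352.7]
100 275 [335.2 345.9]
140 96 [45.5 47.1]
180 116 [45.2 47. ]
```

Level with residual moment 0.014 N m (≈2.5 mm), so this is the balance grip. I lift and shift partway to look at the yoke.

>>> {"api": "move_arm", "payload": {
  "deltas": "0 0 -1 0 0 0;0 0 -2 0 0 0;0 0 -3 0 0 0;0 0 -3 0 0 0;0 0 -3 0 0 0;0 0 -3 0 0 0;0 0 -3 0 0 0;0 0 -3 0 0 0;0 0 -3 0 0 0;0 0 -2 0 0 0;0 0 -1 0 0 0;0 0 -0.5 0 0 0"
}}

```text
clock: 16.12
position: [449.8, 24.3, 297.3]
ee_rot: [-0.667, 0.745, 0.0, -0.0]
contact_force: [0.2, 0.2, -6.7]
gripper_width: 14.9
```

>>> {"api": "move_arm", "payload": {
  "deltas": "0.3 -0.5 0 0 0 0;0.5 -1 0 0 0 0;0.8 -1.5 0 0 0 0;1 -2 0 0 0 0;1 -2 0 0 0 0;1 -1.5 0 0 0 0;0.5 -1 0 0 0 0;0.3 -0.5 0 0 0 0;0 0 0 0 0 0;0 0 0 0 0 0"
}}

```text
clock: 17.38
position: [543.5, -40.1, 297.4]
ee_rot: [-0.667, 0.745, 0.0, 0.0]
contact_force: [0.5, -0.3, -5.0]
gripper_width: 14.7
```

```bash
python3 avg.py; python3 - <<'E'
from h import *
for n in ['wrist','scene','top']:
    d,s=shot(n,n+'3.png'); np.savez('pics/'+n+'3.npz',W=cloud(d,s),p=d['pixels'])
E
```

```text
t 17.625 [543.7 -40.1 297.5] [-6.670e-01  7.451e-01 -1.000e-04  2.000e-04] w 14.8
mean [-0.04  -0.172 -5.285 -0.012  0.007 -0.006] sd [0.519 0.548 0.297 0.05  0.016 0.031]
```

View pics/wrist3.png

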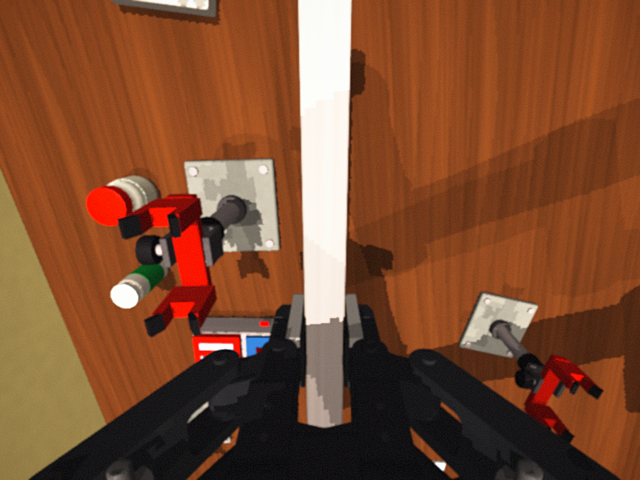

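View pics/scene3.png

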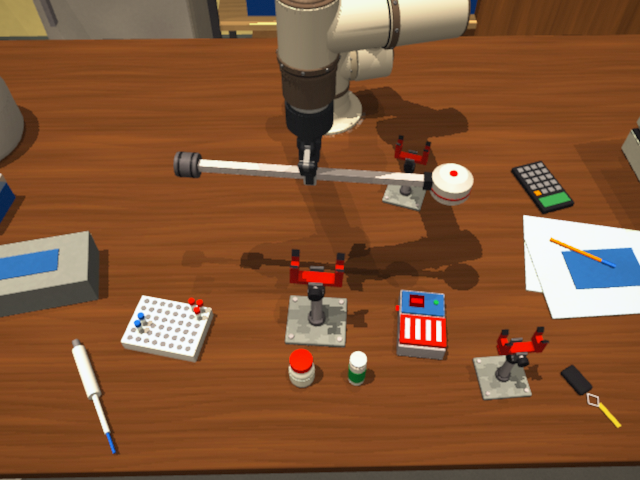

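The yoke is fully visible at (180,260) in the wrist view, and the boom hangs level in the scene view. Now I measure the forks.

```bash
python3 - <<'E'
import numpy as np, cv2
for n in ['wrist','scene','top']:
    for k in ('0','3'):
        if n=='wrist' and k=='0': continue
        D=np.load(f'pics/{n}{k}.npz'); W=D['W']; q=D['p'].astype(int)
        near=(abs(W[...,0]-665)<50)&(abs(W[...,1]+32)<75)
        b=near&(W[...,2]>9)&(W[...,2]<15)&(abs(W[...,0]-665)<70)
        B=W[b]; print(n,k,'base',len(B),[np.round(v,1) for v in cv2.minAreaRect(B[:,:2].astype(np.float32))])
        for sgn,nm in ((-1,'-y fork'),(1,'+y fork')):
            m=near&(W[...,2]>172)&(sgn*(W[...,1]+32)>22)&(W[...,2]<250)
            P=W[m]
            if len(P)<5: print(nm,len(P)); continue
            print('  ',nm,len(P),'min',np.percentile(P,2,axis=0).round(1),'max',np.percentile(P,98,axis=0).round(1))
            for zb in range(175,235,6):
                Q=P[(P[:,2]>=zb)&(P[:,2]<zb+6)]
                if len(Q)>3: print('     z',zb,len(Q),'x',np.percentile(Q[:,0],[3,97]).round(1),'y',np.percentile(Q[:,1],[3,97]).round(1))
D=np.load('pics/wrist3.npz')['p']; cv2.imwrite('pics/crop3.png',cv2.resize(D[150:350,70:310],None,fx=3,fy=3,interpolation=cv2.INTER_CUBIC))
D=np.load('pics/scene3.npz')['p']; cv2.imwrite('pics/crop4.png',cv2.resize(D[235:355,270:370],None,fx=5,fy=5,interpolation=cv2.INTER_CUBIC))
E
```

```text
wrist 3 base 5148 [array([664.4, -33.6]), array([127. ,  98.9]), np.float64(89.9)]
   -y fork 2231 min [639.8 -80.2 173.8] max [676.7 -63.7 221.5]
     z 175 147 x [640.3 674. ] y [-80.6 -65.6]
     z 181 147 x [640.4 674.6] y [-80.4 -64.6]
     z 187 165 x [640.3 674.4] y [-80.1 -64.3]
     z 193 519 x [640.7 670.3] y [-79.5 -65.1]
     z 199 211 x [640.4 674.9] y [-79.6 -64.5]
     z 205 206 x [640.3 673.5] y [-79.3 -63.8]
     z 211 306 x [640.9 674. ] y [-78.8 -64.1]
     z 217 464 x [638.9 678.6] y [-78.7 -63. ]
   +y fork 2006 min [ 6.466e+02 -6.000e-01  1.734e+02] max [683.1  15.7 217.5]
     z 175 177 x [647.2 681.6] y [-1.1 14.2]
     z 181 198 x [647.  681.1] y [-0.7 13.9]
     z 187 480 x [647.4 679.6] y [-0.2 14.4]
     z 193 192 x [647.1 681.7] y [-0.1 15. ]
     z 199 191 x [647.1 681.5] y [ 0.2 16. ]
     z 205 241 x [647.3 681.5] y [ 0.3 15. ]
     z 211 347 x [645.6 685.1] y [ 0.6 16.7]
     z 217 85 x [646.8 683.3] y [ 1.2 15.2]
scene 0 base 1875 [array([664.7, -32. ]), array([126.4, 100.4]), np.float64(89.5)]
   -y fork 272 min [641.5 -78.4 173.2] max [678.4 -62.2 
[... 1977 characters left out ...]
5] y [-75.6 -63.1]
     z 199 12 x [638.6 668.9] y [-74.8 -60.3]
     z 205 13 x [639.4 668.9] y [-75.2 -63.2]
     z 211 37 x [639.5 676.3] y [-74.8 -60. ]
     z 217 28 x [637.3 677.3] y [-74.6 -59.6]
   +y fork 169 min [644.5   3.  175. ] max [683.5  19.3 218. ]
     z 175 8 x [644.6 669. ] y [ 3.1 15.3]
     z 181 12 x [645.4 673.2] y [ 3.  17.5]
     z 187 50 x [645.4 675.7] y [ 3.  18.1]
     z 193 14 x [645.8 677.6] y [ 3.8 15.9]
     z 199 12 x [645.  674.4] y [ 5.8 19.3]
     z 205 15 x [652.5 682.8] y [ 4.9 17.7]
     z 211 45 x [644.2 683.6] y [ 5.5 19.1]
     z 217 9 x [644.2 679.8] y [ 7.1 19.2]
top 3 base 0 [array([0., 0.]), array([0., 0.]), np.float64(0.0)]
-y fork 0
+y fork 1
```

View pics/crop3.png

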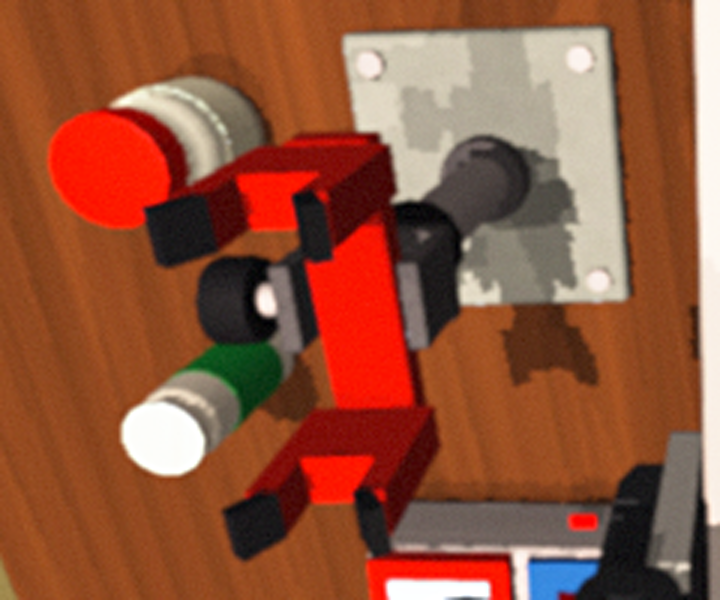

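View pics/crop4.png

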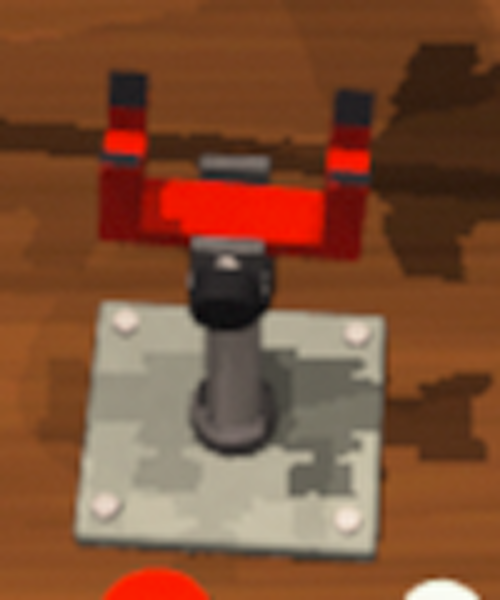

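```bash
python3 -c "
from h import *
delta([662,-32.8,236],(-.084,-.9965))
W=np.load('pics/wrist3.npz')['W']
m=(W[...,2]>310)&(W[...,2]<335)&(W[...,1]<-70)&(abs(W[...,0]-540)<40)
P=W[m]; print(len(P),np.polyfit(P[:,1],P[:,0],1),np.polyfit(P[:,1],P[:,2],1),P[:,1].min())
f=np.polyfit(P[:,1],P[:,0],1); print(np.polyval(f,-40.1))
"
```

```text
t 17.77 pos [543.8 -40.2 297.3] shift cm [ -2.04 -11.67   6.13] rot [-0.     0.    -0.027] w 14.6 F [ 1.04 -0.46 -5.97] M [-0.017 -0.006 -0.021]
13098 [1.09267937e-01 5.48401385e+02] [3.20238224e-04 3.20959522e+02] -159.5432609268152
544.0197403267566
```

>>> {"api": "move_arm", "payload": {
  "deltas": "-0.1 -0.5 0 0 0 -0.006;-0.2 -1.2 0 0 0 -0.01;-0.3 -1.8 0 0 0 -0.01;-0.4 -2.2 0 0 0 0;-0.4 -2.2 0 0 0 0;-0.3 -1.8 0 0 0 0;-0.2 -1.2 0 0 0 0;-0.1 -0.6 0 0 0 0;0 0 0 0 0 0;0 0 0 0 0 0"
}}

```text
clock: 19.02
position: [659.8, -30.8, 297.5]
ee_rot: [-0.676, 0.737, 0.0, -0.0]
contact_force: [-0.2, 0.1, -5.5]
gripper_width: 15.1
```

>>> {"api": "move_arm", "payload": {
  "deltas": "0 0 0.5 0 0 0;0 0 1 0 0 0;0 0 1.3 0 0 0;0 0 1.3 0 0 0;0 0 1 0 0 0;0 0 0.6 0 0 0;0 0 0.3 0 0 0;0 0 0 0 0 0;0 0 0 0 0 0"
}}

```text
clock: 20.15
position: [660.5, -30.7, 237.8]
ee_rot: [-0.676, 0.736, -0.0, 0.0]
contact_force: [-0.3, -0.2, -5.6]
gripper_width: 15.0
```

```bash
python3 - <<'E'
from h import *
delta([662,-32.8,187],(-.084,-.9965))
d,s=shot('wrist','wrist4.png'); W=cloud(d,s); np.savez('pics/wrist4.npz',W=W,p=d['pixels'])
d2,_=shot('scene'); cv2.imwrite('pics/crop5.png',cv2.resize(d2['pixels'][180:360,190:470],None,fx=2.8,fy=2.8,interpolation=cv2.INTER_CUBIC))
m=(W[...,2]>245)&(W[...,2]<275)&(W[...,1]<-70)&(abs(W[...,0]-657)<40)
P=W[m]; f=np.polyfit(P[:,1],P[:,0],1); print('tube',f,np.polyfit(P[:,1],P[:,2],1),np.polyval(f,[-71,8]))
m=(W[...,2]>212)&(W[...,2]<228)&(abs(W[...,1]+71)<12)&(abs(W[...,0]-659)<30); P=W[m]; print(len(P),np.percentile(P,[3,50,97],axis=0).round(1))
E
```

```text
t 20.15 pos [660.5 -30.7 237.8] shift cm [ 0.2  -0.17  5.08] rot [-0.001  0.    -0.001] w 15.0 F [-0.29 -0.15 -5.58] M [ 0.003 -0.005  0.004]
tube [8.36744358e-02 6.63350506e+02] [1.86026627e-04 2.61239624e+02] [657.40962095 664.01990137]
1198 [[639.4 -78.8 212.7]
 [670.3 -71.5 219.3]
 [678.8 -63.2 222. ]]
```

View pics/wrist4.png

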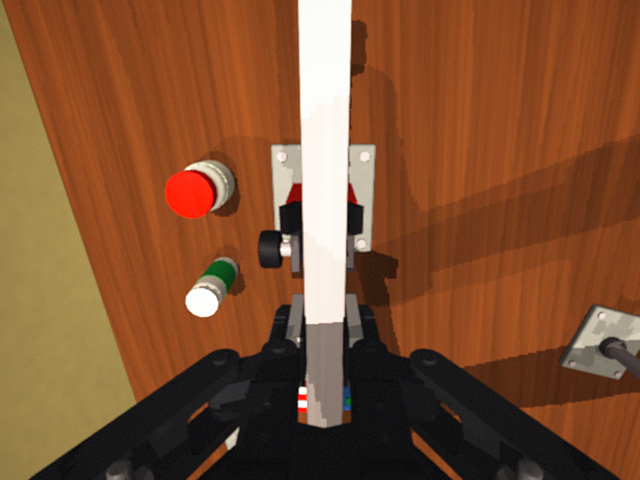

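View pics/crop5.png

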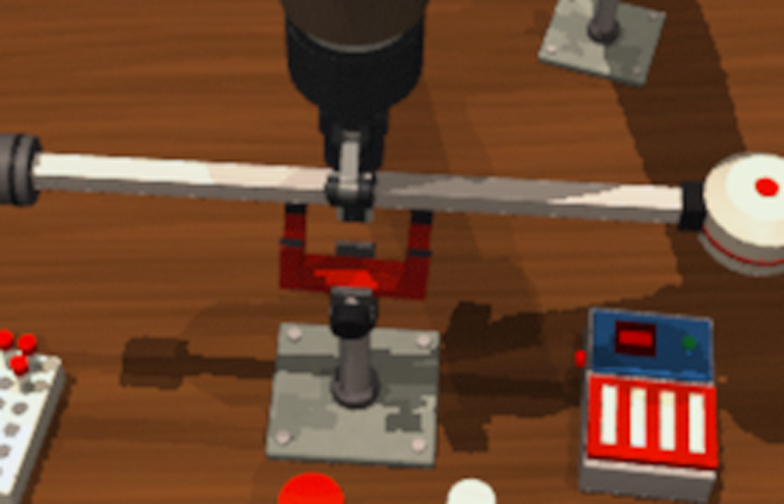

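The boom is over both forks, needing a 1.7 mm lateral and 2 mm axial correction. Then I lower it, watching force.

>>> {"api": "move_arm", "payload": {
  "deltas": "0.2 -0.17 0 0 0 0;0 0 0.5 0 0 0;0 0 0.6 0 0 0;0 0 0.6 0 0 0;0 0 0 0 0 0;0 0 0 0 0 0"
}}

```text
clock: 21.0
position: [661.9, -32.9, 220.3]
ee_rot: [-0.676, 0.736, -0.0, 0.0]
contact_force: [-0.6, -0.4, -4.4]
gripper_width: 14.9
```

```bash
python3 - <<'E'
from h import *
delta([662,-32.8,187],(-.084,-.9965))
d,s=shot('wrist','wrist5.png'); W=cloud(d,s)
cv2.imwrite('pics/crop6.png',cv2.resize(d['pixels'][130:330,220:430],None,fx=3,fy=3,interpolation=cv2.INTER_CUBIC))
m=(W[...,2]>230)&(W[...,2]<260)&(W[...,1]<-70)&(abs(W[...,0]-657)<40)
P=W[m]; f=np.polyfit(P[:,1],P[:,0],1); print('tube',f,np.polyfit(P[:,1],P[:,2],1),np.polyval(f,[-71,8]))
m=(W[...,2]>212)&(W[...,2]<226)&(abs(W[...,1]+71)<12)&(abs(W[...,0]-659)<30); P=W[m]; print(len(P),np.percentile(P,[3,50,97],axis=0).round(1))
E
```

```text
t 21.00 pos [661.9 -32.9 220.3] shift cm [-0.01 -0.01  3.33] rot [-0.    -0.    -0.001] w 14.9 F [-0.59 -0.41 -4.35] M [-0.002 -0.004  0.026]
tube [8.32567483e-02 6.64912503e+02] [-1.09335914e-04  2.43747426e+02] [659.00127365 665.57855676]
1624 [[639.5 -78.9 212.8]
 [668.8 -71.6 218.9]
 [678.8 -63.3 222. ]]
```

View pics/crop6.png

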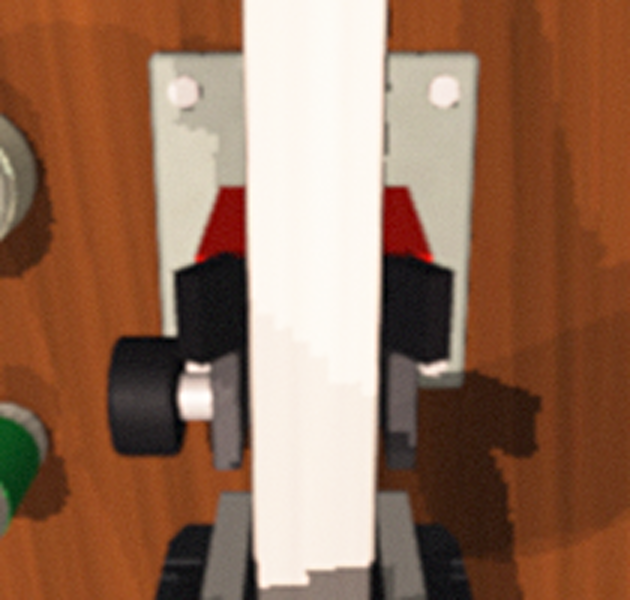

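Symmetric between the lips. Lowering into the slots.

>>> {"api": "move_arm", "payload": {
  "deltas": "0 0 0.4 0 0 0;0 0 0.5 0 0 0;0 0 0.5 0 0 0;0 0 0.5 0 0 0;0 0 0.4 0 0 0;0 0 0.3 0 0 0;0 0 0.2 0 0 0;0 0 0 0 0 0;0 0 0 0 0 0"
}}

```text
clock: 22.18
position: [661.9, -32.8, 192.4]
ee_rot: [-0.676, 0.736, -0.0, 0.0]
contact_force: [-0.3, -0.1, -5.2]
gripper_width: 14.9
```

```bash
python3 avg.py
```

```text
t 22.425 [661.7 -32.9 192.3] [-6.764e-01  7.365e-01 -1.000e-04  1.000e-04] w 15.2
mean [-5.200e-02  9.600e-02 -5.276e+00 -6.000e-03  1.000e-03  1.200e-02] sd [0.836 0.316 0.322 0.018 0.021 0.022]
```

>>> {"api": "move_arm", "payload": {
  "deltas": "0 0 0.1 0 0 0;0 0 0.1 0 0 0;0 0 0.1 0 0 0;0 0 0 0 0 0;0 0 0 0 0 0"
}}

```text
clock: 23.05
position: [661.7, -32.8, 189.2]
ee_rot: [-0.676, 0.736, -0.0, 0.0]
contact_force: [-0.0, -0.0, -5.1]
gripper_width: 14.6
```

```bash
python3 avg.py
```

```text
t 23.3 [661.7 -32.9 189.2] [-0.6764  0.7365 -0.      0.    ] w 14.8
mean [ 0.103  0.184 -5.29   0.013 -0.019  0.009] sd [0.478 0.266 0.336 0.036 0.015 0.022]
```

>>> {"api": "move_arm", "payload": {
  "deltas": "0 0 0.1 0 0 0;0 0 0.05 0 0 0;0 0 0.05 0 0 0;0 0 0 0 0 0;0 0 0 0 0 0"
}}

```text
clock: 23.92
position: [661.8, -33.3, 187.7]
ee_rot: [-0.676, 0.737, -0.0, -0.0]
contact_force: [-0.5, -2.8, -2.3]
gripper_width: 14.6
```

```bash
python3 avg.py
```

```text
t 24.175 [661.9 -33.  187.4] [-6.764e-01  7.365e-01 -2.000e-04  2.000e-04] w 14.4
mean [-0.478 -1.982 -2.001 -0.78   0.121 -0.017] sd [0.382 0.357 0.452 0.054 0.039 0.04 ]
```

>>> {"api": "move_arm", "payload": {
  "deltas": "0 0 0.05 0 0 0;0 0 0.05 0 0 0;0 0 0 0 0 0;0 0 0 0 0 0"
}}

```text
clock: 24.68
position: [661.9, -33.0, 186.5]
ee_rot: [-0.676, 0.736, -0.0, 0.0]
contact_force: [-0.5, -2.5, -0.3]
gripper_width: 14.9
```

```bash
python3 avg.py
```

```text
t 24.925 [661.9 -32.9 186.5] [-6.764e-01  7.365e-01 -2.000e-04  2.000e-04] w 14.9
mean [-2.610e-01 -2.782e+00 -6.250e-01 -9.470e-01  1.800e-02 -2.000e-03] sd [0.417 0.482 0.714 0.037 0.021 0.032]
```

```bash
cat > st.py <<'E'
from h import *
import sys
d,s=shot('scene'); W=cloud(d); q=d['pixels']
cv2.imwrite('pics/'+sys.argv[1],cv2.resize(q[190:360,180:480],None,fx=2.66,fy=2.66,interpolation=cv2.INTER_CUBIC))
qi=q.astype(int)
for y0 in range(-260,200,40):
    m=(abs(W[...,1]-y0)<15)&(abs(W[...,0]-(664.9+.0833*W[...,1]))<12)&(W[...,2]>170)&(W[...,2]<260)&(qi.min(-1)>50)&((qi.max(-1)-qi.min(-1))<60)
    if m.sum()>5: print(y0,m.sum(),np.percentile(W[m,2] if 0 else W[m][:,2],[50,90]).round(1),end=' | ')
print()
for sgn in (-1,1):
    m=(abs(W[...,0]-664)<35)&(abs(W[...,1]+32-sgn*40)<11)&(W[...,2]>170)&(W[...,2]<235)&(qi.max(-1)<80)
    P=W[m]; print('fork dark',sgn,len(P),np.percentile(P[:,2],[50,97]).round(1) if len(P) else '')
E
python3 st.py c7.png; python3 - <<'E'
from h import *
d,s=shot('wrist','wrist6.png'); W=cloud(d,s)
m=(W[...,2]>195)&(W[...,2]<230)&(W[...,1]<-70)&(W[...,1]>-200)&(abs(W[...,0]-(664.9+.083*W[...,1]))<7)
P=W[m]; f=np.polyfit(P[:,1],P[:,0],1); print('tube',len(P),f,np.polyfit(P[:,1],P[:,2],1),np.polyval(f,[-71,8]))
E
```

```text
-260 136 [223.  225.2] | -220 212 [210.2 222.5] | -180 200 [209.  211.8] | -140 202 [209.  211.6] | -100 206 [208.7 211.6] | -60 153 [208.9 211.4] | -20 107 [208.1 210.5] | 20 180 [208.2 210.8] | 60 203 [207.6 210.4] | 100 203 [207.4 210.1] | 140 207 [207.5 209.8] | 180 162 [218.8 223.3] | 
fork dark -1 82 [214.  220.2]
fork dark 1 91 [215.3 219.7]
tube 10915 [8.15347532e-02 6.64743291e+02] [-5.27639599e-03  2.09812873e+02] [658.95432351 665.39556901]
```

View pics/c7.png

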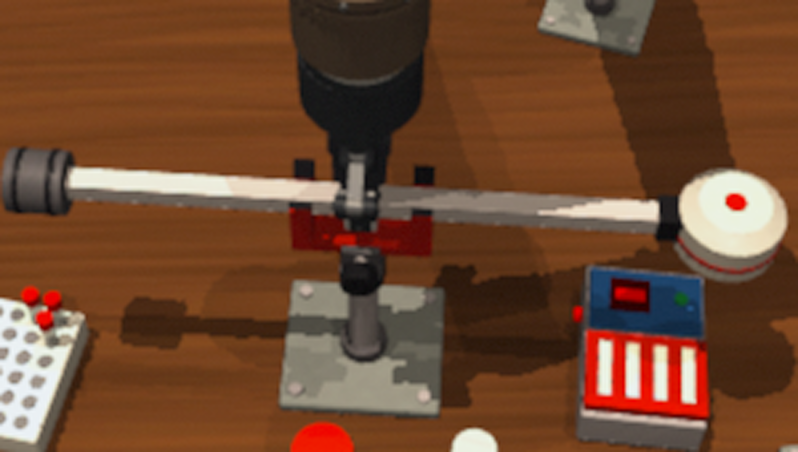

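>>> {"api": "move_arm", "payload": {
  "deltas": "0 0 0.05 0 0 0;0 0 0.03 0 0 0;0 0 0 0 0 0;0 0 0 0 0 0"
}}

```text
clock: 25.52
position: [661.9, -32.9, 186.4]
ee_rot: [-0.677, 0.736, -0.0, 0.0]
contact_force: [-1.3, -2.6, 5.5]
gripper_width: 14.7
```

```bash
python3 avg.py; python3 st.py c8.png
```

```text
t 25.775 [661.9 -32.9 186.4] [-6.765e-01  7.364e-01 -5.000e-04  3.000e-04] w 15.2
mean [-1.768e+00 -2.560e+00  5.340e+00 -8.780e-01  5.270e-01 -4.000e-03] sd [0.264 0.354 0.668 0.024 0.04  0.032]
-260 139 [223.5 225.7] | -220 212 [209.8 223.1] | -180 199 [209.2 211.7] | -140 204 [208.6 211.4] | -100 204 [208.5 211. ] | -60 152 [209.  211.4] | -20 107 [207.8 210.8] | 20 179 [208.2 210.7] | 60 205 [207.6 210.4] | 100 209 [207.4 210. ] | 140 209 [207.  209.8] | 180 161 [218.7 222.8] | 
fork dark -1 83 [213.9 219.7]
fork dark 1 91 [215.1 219.3]
```

Seated on both forks (force up reversed). I release it gently.

>>> {"api": "move_arm", "payload": {
  "deltas": "0 0 -0.04 0 0 0;0 0 0 0 0 0;0 0 0 0 0 0"
}}

```text
clock: 26.2
position: [661.9, -32.9, 186.4]
ee_rot: [-0.676, 0.736, -0.0, 0.0]
contact_force: [-0.9, -3.0, 4.1]
gripper_width: 15.0
```

>>> {"api": "move_arm", "payload": {
  "deltas": "0 0 0 0 0 0;0 0 0 0 0 0;0 0 0 0 0 0;0 0 0 0 0 0;0 0 0 0 0 0;0 0 0 0 0 0",
  "grip": 3.4
}}

```text
clock: 26.95
position: [661.7, -32.9, 185.8]
ee_rot: [-0.676, 0.737, 0.0, 0.0]
contact_force: [-0.5, -1.0, 0.4]
gripper_width: 34.3
```

```bash
python3 avg.py; python3 st.py c9.png
```

```text
t 27.2 [661.7 -32.9 185.9] [-6.764e-01  7.365e-01 -0.000e+00  1.000e-04] w 34.2
mean [ 0.212  0.019  0.017  0.011 -0.004 -0.008] sd [0.318 0.297 0.376 0.017 0.026 0.02 ]
-260 132 [223.3 225.5] | -220 217 [210.3 222.9] | -180 203 [209.  211.5] | -140 204 [208.9 211.3] | -100 201 [208.4 211.1] | -60 144 [208.9 211.1] | -20 101 [207.9 210.1] | 20 180 [208.2 210.7] | 60 204 [207.5 210.3] | 100 207 [207.2 209.7] | 140 206 [206.9 209.7] | 180 159 [218.9 223. ] | 
fork dark -1 83 [213.7 221.1]
fork dark 1 91 [214.7 219.6]
```

View pics/c9.png

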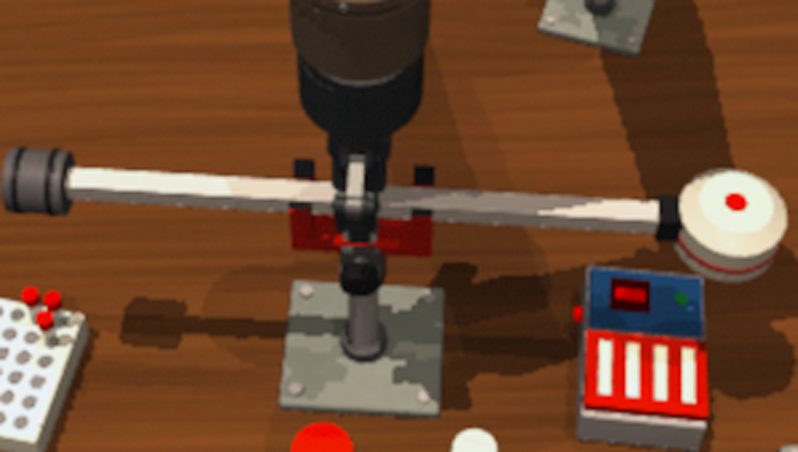

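Boom rests free and level (≈0.006 rad), with zero force on the tool. Withdrawing upward.

>>> {"api": "move_arm", "payload": {
  "deltas": "0 0 -0.5 0 0 0;0 0 -1 0 0 0;0 0 -2 0 0 0;0 0 -3 0 0 0;0 0 -3 0 0 0;0 0 -3 0 0 0;0 0 -2 0 0 0;0 0 0 0 0 0;0 0 0 0 0 0;0 0 0 0 0 0;0 0 0 0 0 0",
  "grip": 4
}}

```text
clock: 28.62
position: [661.5, -32.9, 329.9]
ee_rot: [-0.676, 0.737, 0.0, -0.001]
contact_force: [-0.1, 0.2, 0.2]
gripper_width: 39.7
```

```bash
python3 avg.py; python3 st.py c10.png; python3 - <<'E'
from h import *
d,s=shot('wrist','wrist7.png'); W=cloud(d,s)
m=(W[...,2]>195)&(W[...,2]<230)&(W[...,1]<20)&(W[...,1]>-200)&(abs(W[...,0]-(664.9+.083*W[...,1]))<7)
P=W[m]; print('tube',len(P),np.polyfit(P[:,1],P[:,0],1),np.polyfit(P[:,1],P[:,2],1))
d,s=shot('scene','scene9.png')
for k in ['rack','strip_tube','sample_jar']:
    b=eyes.boxes_of(d,k); print(k,[(round(x['p'],2),np.round(x['point'])) for x in b[:2]])
E
```

```text
t 28.875 [661.7 -32.9 330.7] [-6.764e-01  7.365e-01  1.000e-04 -1.000e-04] w 40.0
mean [ 0.046  0.18  -0.04   0.017 -0.013 -0.011] sd [0.805 0.307 0.534 0.019 0.011 0.02 ]
-260 138 [223.2 225.4] | -220 208 [210. 223.] | -180 198 [209.3 211.7] | -140 198 [208.6 211.3] | -100 201 [208.3 210.8] | -60 180 [208.7 211.2] | -20 207 [207.9 210.3] | 20 187 [208.  210.3] | 60 206 [207.7 210.3] | 100 209 [207.4 210.2] | 140 207 [206.9 209.5] | 180 162 [219.  222.9] | 
fork dark -1 80 [213.7 220.3]
fork dark 1 91 [215.3 220.1]
tube 5481 [8.33808138e-02 6.64939697e+02] [-5.60351165e-03  2.09785272e+02]
rack [(0.58, array([ 690., -326.,   36.]))]
strip_tube [(0.64, array([797.,  41.,  68.]))]
sample_jar [(0.92, array([794., -66.,  74.]))]
```

View pics/scene9.png

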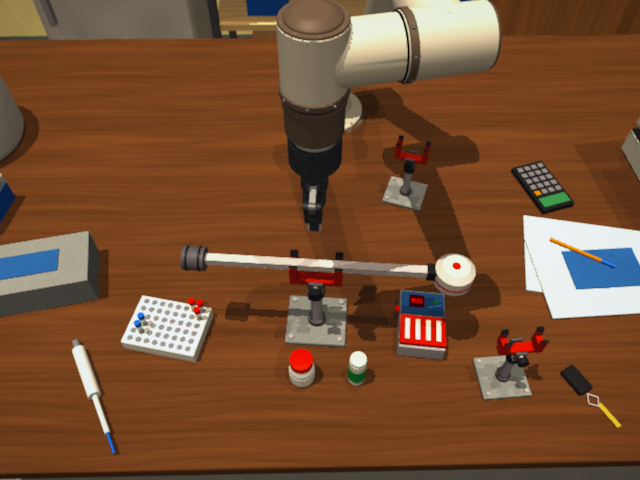

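View pics/wrist7.png

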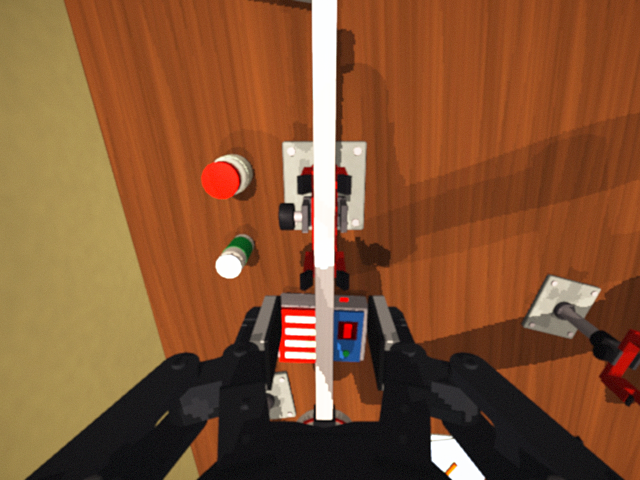

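The boom lies in both forks at (316,265), lamp over the reader at (455,270). It is level to about 0.0056 rad and has held steady since release. The rack, strip tube and jar are where they were.

```bash
python3 -c "
from h import *
print(arm.job_done())"
```

```text
the job is handed in; nothing more can be done
None
```

The boom is mounted on the largest, central stand, in both forks, with the lamp over the reader, and the job is handed in at about 29 s on the robot's clock.

- **Balance trial:** I lifted the boom about 16 mm at x≈47 mm. The wrist moment put the balance point about 39 mm towards the counterweight. I set it down flat, let go, and took it again there, where it hung level with about 0.014 N m left over.
- **Mounting:** I lowered it into both forks until the upward force showed it was fully seated, opened the gripper, and withdrew straight up.
- **Last checks:** By the wrist and scene cameras, the boom tilts about 0.006 rad, lamp end slightly low. That did not change between letting go and about 2 s later, and there was no force on the tool.
- **Other objects:** The strip tube and sample jar read within about 3 mm of their first positions, within the detector's error. The rack read 2 mm off in x. The only disagreement was in the first top view, where the detector reported the sample jar at the rack's position; I used the scene view for the jar instead.

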